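# Fit the rotor onto the splined shaft of a bench centrifuge

### The arm

A 6-joint arm with a two-finger parallel gripper is mounted at the origin on the work surface. World frame = base frame: x ahead of the robot, y to its left, z up, the work surface at z = 0. Lengths are in m, angles in rad, forces in N, time in s.
With the tool pointing down it reaches from about 0.375 to 0.975 m from the base axis. Payload 3.8 kg.
Tool frame: the origin (TCP) lies midway between the tips of the shut fingers; the grasp point (between the pads) lies 19 mm behind it; z points along the fingers, y is the line along which they close (so a half turn about z gives the same grasp; the last joint's range is limited). The gripper opens to 88 mm and grips with 3 to 60 N. Pads are 18 mm wide; open, the fingers measure 123 mm over their backs; the gripper's body (75 mm by 187 mm) begins 45 mm behind the grasp point.
Start: joints at [1.275, 0.264, 1.604, -0, 1.274, -0.037], TCP at [0.173, 0.653, 0.239] pointing down, gripper open.
Joint ranges: [-2.63, 2.63], [-0.94, 2.18], [0.31, 2.57], [-1.31, 4.45], [0, 2.66], [-2.55, 2.55]. Speed limits (rad/s): [2.57, 2.57, 3.14, 3.14, 3.14, 3.14].

### API

Orientations are given as a rotation vector (axis times angle).
In Python, from cell import manip, inverse_kinematics, cams, order gives the robot as it stands. Calls block until the motion is done:
- manip.move_pose(position, orientation): joint-space move of the TCP to a pose.
- manip.move_linear(position, rate=0.15, rot=None): straight line of the TCP; rot=None keeps the orientation; rate is the mean speed in m/s.
- manip.set_joints(angles): joint-space move.
- manip.set_gripper(opening, force=None): finger opening in m; force is the grip in N (None keeps the last); returns when the fingers have stopped.
- manip.dwell(seconds).
- inverse_kinematics(position, orientation): joint angles nearest the present ones, or None.
- manip.state(): the state.
- cams.capture(name): name is "side" or "top"; returns a dict with "image" (384x512x3 uint8, blue, green, red), "z_map" (384x512 float32, m along the optical axis (not along the pixel's ray), 0 where there is no reading), "intrinsics" (3x3 intrinsics, pixels), "position" and "orientation" of the camera in the world. Camera axes: x right, y down, z forward; pixel columns grow to the right and rows downward; lengths in m; the calibration is good to about 2 mm. A picture is of the moment at which its call begins.
A pose or a line that the arm cannot do raises manip.IKError and nothing moves.
- order.close_job(): hands the job in; it is judged then, once.
The state is a dict: "clock": time; "joint_pos": joint angles; "joint_velocities": joint speeds; "tau": joint torques, N m; "tool_pos": TCP position; "tcp_rot": TCP orientation; "contact_force": force on the tool from outside, world axes, zero at the start; "moment": the same for the moment, N m; "gripper_width": finger opening in m; "grasp_force": force on a finger pad.
Only numpy, scipy, OpenCV 4.12 (cv2) and the standard library are available. Lean on these libraries where they do the work, as an engineer would, in place of code of your own. Each camera call takes 0.05 s, during which the arm holds its last target. There are 200 camera calls.

### The job

Take the blue tube rotor from its rubber pad by the orange grip and fit it on the splined drive shaft in the bowl of the bench centrifuge: rock it round gently under light pressure until the teeth mesh, then let it slide down fully home, level, on the shaft's shoulder, and let go. Never force it (stay well under 30 N on the shaft), and leave the tip box, tube rack and pipette alone.

Things in the scene. Friction and masses are not known exactly. Their poses are not given: they have to be found in the camera images.
- rotor: Tube rotor, 0.2 to 0.3 kg, 70 mm high: blue disc 96 mm across with 8 dark tube holes, from 34 to 40 mm above the origin, on an aluminium hub 44 mm across and open below. Origin: centre of the hub's flat underside, at the mouth of the splined bore; z up along the bore. It stands upright on the pad.
- rotor_grip (a point): Where to hold the rotor: 62 mm above its origin, in the orange bar grip on top, 46 mm long (rotor x), 22 mm wide (rotor y), from 40 to 70 mm above the rotor's origin. Axes as the rotor's.
- rotor_bore (a point): Point on the bore's axis at the top of its inner teeth, 14 mm above the rotor's origin; axes as the rotor's. 4 inner teeth, 10.1 mm wide, run from the mouth up to here, tips 10.5 mm from the axis, at 45, 135, 225 and 315 degrees from x; the grooves between (at 0, 90, 180, 270) reach 15 mm from the axis. Above the teeth the bore is smooth, 30 mm across, closed 34 mm above the rotor's origin.
- motor: Round steel shoulder, 36 mm across, in the middle of the bowl; it carries the splined shaft. Origin: centre of its top face, on the shaft axis, 74 mm above the bench; z up. A seated rotor has its origin here. Shoulder and shaft are sprung: a push beyond some 4 N sinks them straight down, 2 N per mm, 12 mm at most; they rise again when let go. This frame does not turn with the shaft.
- shaft_teeth (a point): On the shaft axis at the top of its 4 brass teeth, 16 mm above the shoulder: 6 mm wide, tips 13 mm from the axis, every 90 degrees, from 1 to 16 mm. Their angle at the start is random and not measured (this frame does not show it): any 90 degree sweep holds one mesh, with play of some 4 degrees each way and under 1 mm sideways. The shaft turns stiffly (0.08 N m) and once meshed goes with the rotor.
- shaft_tip (a point): Top of the shaft's smooth nose, 31 mm above the shoulder: 8 mm across here, a cone widening to 18 mm across at 24.5 mm, then straight down to the teeth. The rotor drops over the nose first, is stopped with its origin about 16 mm above the shoulder where teeth meet teeth, and drops on once they mesh. On the nose, a side force means off centre: give way to it, about 0.05 mm per N.
- centrifuge: White centrifuge housing, fixed to the bench, 170 (x) by 190 (y) by 60 mm high, origin under its centre, shaft axis above it. On top a grey bowl wall, 126 mm inside and 136 mm outside across, up to 82 mm above the bench; bowl floor at 60 mm.
- pad: Black rubber pad, fixed, 130 by 130 by 6 mm, origin under its centre; the rotor stands near its middle.
- tip_box: Bystander: yellow and white pipette tip box, 82 by 120 by 52 mm, origin under its centre.
- tube_rack: Bystander: white rack with capped sample tubes, 90 by 160 mm, 70 mm high, origin under its centre.
- pipette: Bystander: grey hand pipette lying down, 256 mm long along its x, 30 mm wide, 26 mm high, origin on the bench under its body.
Things that resemble listed ones, but are neither listed nor needed, are in the scene too. Several things have the shape of the rotor; the one meant has the colours described above.

How it is judged:
By the outcome, as a careful person would: the job done as asked, in the order asked, and still so for the second after the job is handed in, with the robot touching nothing.
It also fails if it takes over 64 s, if anything falls off the work surface, if the arm or the gripper's body presses on something with over 40 N, if the wrist force passes 120 N, or if a joint passes its speed limit or range.

## Working session

There is one attempt and no reset: what is moved stays moved. The work goes in short steps, each a Python script; the robot and the scene stay as the last script left them, time stands still between calls to the robot, and variables do not carry over. Pictures are saved under pics/ and viewed, at most 10 in all, crops included, and the job is handed in when it is done.

```bash
mkdir -p pics; ls; python3 - <<'E'
from cell import manip,cams
import cv2,numpy as np
for n in("top","side"):
    c=cams.capture(n); cv2.imwrite(f"pics/{n}0.png",c["image"]); np.savez(f"{n}0.npz",**c)
    print(n,c["intrinsics"].tolist(),c["position"],c["orientation"])
print(manip.state())
E
```

```text
pics
top [[358.4721413948258, 0.0, 256.783256204523], [0.0, 358.4721413948258, 190.96953032717997], [0.0, 0.0, 1.0]] [0.39624492 0.03816422 0.86003498] [-2.14109139  2.07614977 -0.21939286]
side [[451.60270238479586, 0.0, 252.91357153722885], [0.0, 451.60270238479586, 191.10779011062272], [0.0, 0.0, 1.0]] [0.49266897 0.83715877 1.00425714] [-0.12412444  2.9085148  -1.0924628 ]
{'clock': 0.1, 'joint_pos': array([ 1.27510270e+00,  2.64685357e-01,  1.60522962e+00,  3.34847563e-06,
        1.27368180e+00, -3.68969532e-02]), 'joint_velocities': array([ 0.00066311,  0.00053736, -0.00279558,  0.00094714,  0.00189795,
       -0.00013838]), 'tau': array([ 1.09689579e-03, -5.03620076e+01, -3.58068609e+01,  7.29489746e-02,
        2.34263611e-02, -5.13179396e-05]), 'tool_pos': array([0.17255824, 0.65191524, 0.23751163]), 'tcp_rot': array([-4.05341490e-01, -3.11499421e+00,  3.10347539e-03]), 'contact_force': array([0.16378579, 0.32977317, 0.14913734]), 'moment': array([-0.00486862, -0.0134576 ,  0.09186943]), 'grasp_force': 0.0, 'gripper_width': 0.08813754369649393}
```

View pics/top0.png

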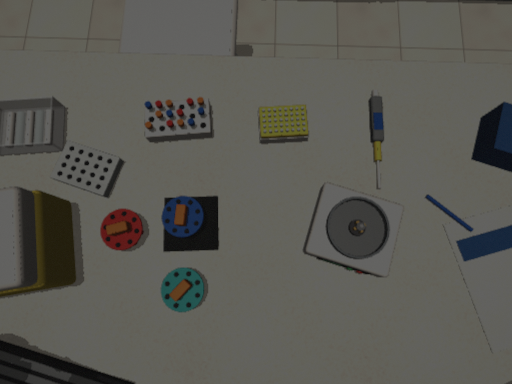

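View pics/side0.png

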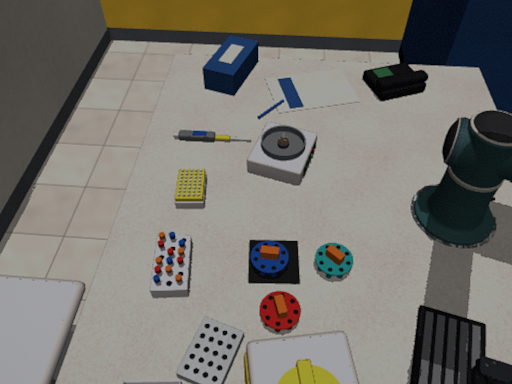

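The top view shows three rotor-shaped things: blue at (183,217) on the black pad, red at (123,229) and teal at (183,289). I choose the blue one, since only it has the blue disc and the black pad. The centrifuge shaft is at about (358,228) in the top view and (284,142) in the side view.

```bash
cat > h.py <<'E'
import numpy as np,cv2
from scipy.spatial.transform import Rotation as R
def ray(c,px,z):
    px=np.atleast_2d(px).astype(float);K=c["intrinsics"]
    d=np.c_[px,np.ones(len(px))]@np.linalg.inv(K).T@R.from_rotvec(c["orientation"]).as_matrix().T
    p=c["position"]; return p+d*((z-p[2])/d[:,2])[:,None]
def proj(c,P):
    q=R.from_rotvec(c["orientation"]).as_matrix().T@(np.array(P)-c["position"]); q=c["intrinsics"]@q; return q[:2]/q[2]
def cloud(c):
    h,w=c["z_map"].shape;u,v=np.meshgrid(np.arange(w),np.arange(h));z=c["z_map"]
    d=np.stack([u,v,np.ones_like(u)],-1)@np.linalg.inv(c["intrinsics"]).T*z[...,None]
    return d@R.from_rotvec(c["orientation"]).as_matrix().T+c["position"]
def circ(P):
    A=np.c_[2*P[:,:2],np.ones(len(P))];s=np.linalg.lstsq(A,(P[:,:2]**2).sum(1),rcond=None)[0]
    return s[:2],np.sqrt(s[2]+s[0]**2+s[1]**2)
E
python3 - <<'E'
from h import *
for n,rb,cb in(("top",(160,147,50,80),(300,180,110,100)),("side",(245,235,50,50),(240,115,85,75))):
    c=dict(np.load(n+"0.npz"));im=c["image"];hsv=cv2.cvtColor(im,cv2.COLOR_BGR2HSV);W=cloud(c)
    x,y,w,h=(160,190,50,52) if n=="top" else rb
    m=np.zeros(im.shape[:2],np.uint8);m[y:y+h,x:x+w]=1
    o=((hsv[...,0]<16)&(hsv[...,1]>150)&(hsv[...,2]>60)&(m>0))
    b=((hsv[...,0]>100)&(hsv[...,0]<130)&(hsv[...,1]>130)&(m>0))
    v,u=np.nonzero(o);print(n,"orange n",o.sum(),"z range",np.percentile(W[o][:,2],[5,50,95]))
    top=o&(W[...,2]>.068); v,u=np.nonzero(top)
    P=ray(c,np.c_[u,v],.076)[:,:2]; r=cv2.minAreaRect((P*1000).astype(np.float32)); print(" bar top",P.mean(0),r)
    hull=cv2.convexHull(np.argwhere(b)[:,::-1].astype(np.int32))[:,0]
    P=ray(c,hull,.046);cc,rr=circ(P);res=np.hypot(*(P[:,:2]-cc).T)-rr;print(" disc",cc,rr,np.abs(res).max(), "z",np.median(W[b][:,2]))
    # rim and tip via height
    x,y,w,h=cb;m[:]=0;m[y:y+h,x:x+w]=1
    rim=(W[...,2]>.076)&(W[...,2]<.09)&(m>0);v,u=np.nonzero(rim)
    hull=cv2.convexHull(np.c_[u,v].astype(np.int32))[:,0];P=ray(c,hull,.082);cc,rr=circ(P);print(" rim outer",cc,rr,np.abs(np.hypot(*(P[:,:2]-cc).T)-rr).max())
    t=(W[...,2]>.092)&(m>0);v,u=np.nonzero(t);print(" tip n",t.sum(),W[t].mean(0) if t.sum() else 0,W[...,2][m>0].max(),"px",u.mean(),v.mean())
    x,y,w,h=cb;A=cv2.resize(im[y:y+h,x:x+w],(400,360),interpolation=cv2.INTER_CUBIC)
    x,y,w,h=(155,187,60,54) if n=="top" else (240,232,60,54)
    B=cv2.resize(im[y:y+h,x:x+w],(400,360),interpolation=cv2.INTER_CUBIC)
    if n=="top": T=np.hstack([B,A])
cv2.imwrite("pics/crop1.png",np.clip(T*1.6,0,255).astype(np.uint8))
E
```

```text
top orange n 177 z range [0.07229148 0.07521621 0.0776447 ]
 bar top [0.50585637 0.21157812] ((506.38037109375, 211.5517578125), (19.50154685974121, 44.395713806152344), 87.3940658569336)
 disc [0.50612738 0.21144276] 0.04769740139395381 0.0013617362238817557 z 0.04539418794097677
 rim outer [ 0.49096192 -0.17829165] 0.06756469379983486 0.0005267068627624882
 tip n 112 [ 0.4485055  -0.08149013  0.43960929] 0.8600349807917529 px 358.25 227.66964285714286
side orange n 218 z range [0.05334132 0.07277882 0.07684221]
 bar top [0.50768789 0.21665195] ((507.2198791503906, 217.33560180664062), (41.80783462524414, 26.268348693847656), 4.256446361541748)
 disc [0.50701109 0.22044609] 0.05255966112302106 0.015018715044190403 z 0.04430247083712768
 rim outer [ 0.49285578 -0.17489868] 0.06864547481576666 0.0026143143269756197
 tip n 47 [0.49277911 0.21281154 0.4455295 ] 1.0042571377739962 px 279.21276595744683 140.51063829787233
```

View pics/crop1.png

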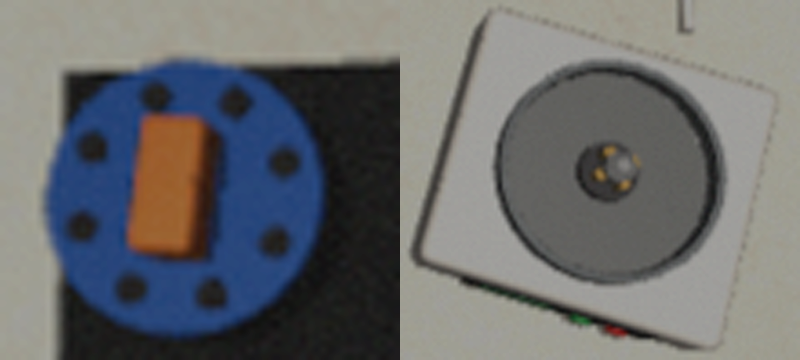

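The crop confirms the blue rotor with the orange bar. It also shows the four brass teeth, at about full-image (357,222), (355,228), (362,231) and (365,224), so I can estimate the mesh angle.

```bash
cat >> h.py <<'E'
def down(deg): return (R.from_euler('z',deg,degrees=True)*R.from_euler('x',180,degrees=True)).as_rotvec()
E
python3 - <<'E'
from h import *
from cell import manip
def teeth(n,box):
    c=dict(np.load(n+"0.npz"));im=c["image"]
    x,y,w,h=box;s=8
    A=cv2.resize(im[y:y+h,x:x+w],None,fx=s,fy=s,interpolation=cv2.INTER_CUBIC)
    hsv=cv2.cvtColor(A,cv2.COLOR_BGR2HSV)
    m=((hsv[...,0]>8)&(hsv[...,0]<32)&(hsv[...,1]>95)&(hsv[...,2]>45)).astype(np.uint8)
    k,_,st,ce=cv2.connectedComponentsWithStats(m)
    ce=ce[1:][st[1:,4]>30];px=(ce+.5)/s-.5+[x,y]
    P=ray(c,px,.090)[:,:2];print(n,"teeth px",px.round(1).tolist(),"areas",st[1:,4],"\n",P.round(4).tolist())
    print(" mean",P.mean(0)," px of rim axis at z.105:",proj(c,[.491,-.1783,.105]))
    d=P-P.mean(0);print(" r",np.hypot(*d.T)*1e3," ang mod 90",np.degrees(np.arctan2(d[:,1],d[:,0]))%90)
    W=cloud(c);t=(W[...,2]>.094)&(c["z_map"]>0);t[:,:x]=0;t[:,x+w:]=0;t[:y]=0;t[y+h:]=0
    v,u=np.nonzero(t)
    if len(u): print(" tip",W[t].mean(0),W[t][:,2].max(),len(u))
teeth("top",(345,213,30,30));teeth("side",(268,125,32,32))
for p,a in(((.506,.2115,.049),177.4),((.491,-.178,.2),110)): 
    from cell import inverse_kinematics as ik; print(ik(p,down(a)))
E
```

```text
top teeth px [[357.0, 221.4], [354.5, 228.0], [361.3, 231.1]] areas [463  22 624 423] 
 [[0.5003, -0.1748], [0.4859, -0.1692], [0.4798, -0.1836]]
 mean [ 0.48866122 -0.17586606]  px of rim axis at z.105: [360.68485803 224.9668059 ]
 r [11.68320166  7.19868489 11.75475881]  ang mod 90 [ 5.16076064 22.50474216 40.93276319]
 tip [ 0.49056516 -0.17815927  0.10080522] 0.10765469777457648 60
side teeth px [[285.2, 140.2], [279.8, 140.0]] areas [1114  604] 
 [[0.4846, -0.1684], [0.5009, -0.168]]
 mean [ 0.49275762 -0.16821718]  px of rim axis at z.105: [283.46075194 134.12935131]
 r [8.11357545 8.11357545]  ang mod 90 [1.47746743 1.47746743]
 tip [ 0.49280306 -0.17478828  0.09963731] 0.10774216834021866 25
[ 0.35049473  0.22154548  2.04045644  0.          0.87959074 -1.17492304]
[-0.39548414  0.00285601  1.97129376  0.          1.16744288 -0.74454999]
```

Tooth angle is about 23° mod 90, and the two views put the shaft axis near (0.491, -0.177). Now I'll pick.

```bash
python3 - <<'E'
from h import *
from cell import manip,cams
q=down(177.4);x,y=.5065,.2130
manip.set_gripper(.06,20)
manip.move_pose([x,y,.13],q)
manip.move_linear([x,y,.052],rate=.08)
s=manip.state();print(s["clock"],s["tool_pos"],s["contact_force"])
manip.set_gripper(.0,30)
s=manip.state();print(s["gripper_width"],s["grasp_force"],s["contact_force"],s["tool_pos"])
manip.move_linear([x,y,.20],rate=.15)
manip.dwell(.3);s=manip.state();print(s["clock"],s["gripper_width"],s["grasp_force"],s["contact_force"],s["moment"],s["tool_pos"])
for n in("top","side"):
    c=cams.capture(n);np.savez(n+"1.npz",**c);cv2.imwrite(f"pics/{n}1.png",c["image"])
E
```

```text
3.8333 [0.50711115 0.21322159 0.05262419] [ 0.11170663 -0.6574085  -0.16422777]
0.021705319000381827 29.998556901700795 [-0.42878809 -0.38522007  1.23665653] [0.50650478 0.21305895 0.05207569]
5.925 0.022105796015390075 29.998605684377253 [ 0.56405185  0.01516516 -1.22453618] [-0.01765075 -0.01381571 -0.01357666] [0.50612319 0.2128605  0.19920194]
```

View pics/side1.png

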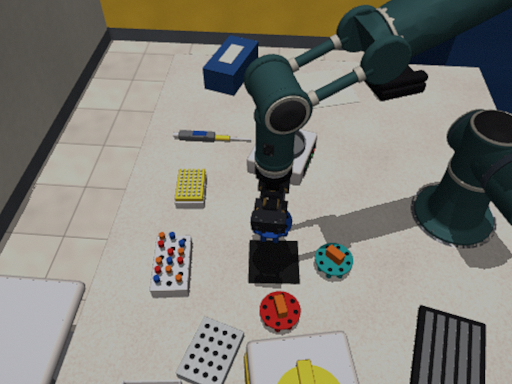

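The rotor is lifted off the pad in the gripper, at around (272,220) in the picture. Next I'll move over the shaft and lower with compliance.

```bash
cat > ins.py <<'E'
from h import *
from cell import manip
import json
class Ins:
    def __init__(s,p,yaw,f0): s.p=np.array(p,float);s.yaw=yaw;s.f0=np.array(f0)
    def go(s,rate=.03,rot=True):
        manip.move_linear(s.p,rate=rate,rot=down(s.yaw) if rot else None); st=manip.state()
        s.f=st["contact_force"]-s.f0; s.t=st; return s.f
    def comply(s): 
        d=np.clip(.00005*s.f[:2],-.0004,.0004) if np.hypot(*s.f[:2])>.8 else 0
        s.p[:2]+=d
    def log(s): print(round(s.t["clock"],2),"yaw",round(s.yaw,1),"cmd",(s.p*1e3).round(2),"act",(s.t["tool_pos"]*1e3).round(2),"F",s.f.round(1),"Mz",s.t["moment"][2].round(2),flush=True)
    def save(s): json.dump([list(s.p),s.yaw,list(s.f0)],open("ins.json","w"))
E
python3 - <<'E'
from ins import *
manip.move_linear([.491,-.1776,.20],rate=.25,rot=down(113))
manip.move_linear([.491,-.1776,.158],rate=.1)
manip.dwell(.3)
f0=np.mean([(manip.dwell(.03),manip.state()["contact_force"])[1] for _ in range(6)],0)
I=Ins([.491,-.1776,.158],113.,f0);print(f0)
while I.p[2]>.139:
    I.p[2]-=.0015;I.go();I.log()
    I.comply()
    if I.f[2]>3 or np.hypot(*I.f[:2])>8: break
I.save()
E
```

```text
[-0.25897598 -0.46058337 -1.2988324 ]
9.06 yaw 113.0 cmd [ 491.  -177.6  156.5] act [ 490.84 -177.56  156.28] F [-0.1  0.8 -1.4] Mz 0.02
9.31 yaw 113.0 cmd [ 490.99 -177.56  155.  ] act [ 490.86 -177.51  154.8 ] F [ 0.4 -1.4 -1. ] Mz -0.04
9.56 yaw 113.0 cmd [ 491.01 -177.63  153.5 ] act [ 490.92 -177.59  153.35] F [ 0.3 -0.5 -0.5] Mz -0.02
9.81 yaw 113.0 cmd [ 491.01 -177.63  152.  ] act [ 490.91 -177.59  151.86] F [-0.1  0.6 -0.5] Mz -0.0
10.06 yaw 113.0 cmd [ 491.01 -177.63  150.5 ] act [ 490.92 -177.61  150.35] F [ 0.1  0.4 -1.2] Mz -0.03
10.31 yaw 113.0 cmd [ 491.01 -177.63  149.  ] act [ 490.91 -177.58  148.86] F [0.1 1.2 0. ] Mz -0.03
10.56 yaw 113.0 cmd [ 491.02 -177.57  147.5 ] act [ 490.93 -177.51  147.33] F [ 1.   0.3 -0.8] Mz -0.0
10.81 yaw 113.0 cmd [ 491.07 -177.55  146.  ] act [ 490.98 -177.51  145.87] F [ 0.6  0.2 -0.9] Mz 0.03
11.06 yaw 113.0 cmd [ 491.07 -177.55  144.5 ] act [ 491.16 -177.69  144.53] F [1.  0.4 0.2] Mz 0.04
11.31 yaw 113.0 cmd [ 491.12 -177.53  143.  ] act [ 491.13 -177.77  142.93] F [-0.2 -0.6 -0.8] Mz -0.02
11.56 yaw 113.0 cmd [ 491.12 -177.53  141.5 ] act [ 491.03 -177.7   141.36] F [-0.2 -1.4 -1.2] Mz -0.05
11.81 yaw 113.0 cmd [ 491.11 -177.6   140.  ] act [ 491.03 -177.7   139.84] F [-0.6 -1.9 -1.7] Mz 0.0
12.06 yaw 113.0 cmd [ 491.08 -177.7   138.5 ] act [ 491.03 -177.74  138.36] F [-0.3 -1.8 -1.5] Mz 0.02
```

```bash
cat > mesh.py <<'E'
from ins import *
p,yaw,f0=json.load(open("ins.json"));I=Ins(p,yaw,f0)
yaw0=yaw; seq=[0]+[a for k in (6,12,18,26,34,44) for a in (k,-k)]; k=0; d=1
t0=manip.state()["clock"]
while I.p[2]>.1195:
    I.go(rot=False) if False else I.go(); I.log(); I.comply()
    F=I.f
    if np.hypot(*F[:2])>10 or F[2]>14: print("STOP");break
    if manip.state()["clock"]-t0>14: print("time");break
    if F[2]<2.5: I.p[2]-=.001 if I.p[2]>.121 else .0007
    else:
        if F[2]>6: I.p[2]+=.0007
        tgt=yaw0+seq[k]
        if abs(tgt-I.yaw)<.1:
            k=k+1
            if k>=len(seq): print("swept");break
            tgt=yaw0+seq[k]
        I.yaw+=np.clip(tgt-I.yaw,-3,3)
I.save()
E
python3 mesh.py
```

```text
12.31 yaw 113.0 cmd [ 491.06 -177.79  138.5 ] act [ 491.01 -177.77  138.41] F [-0.1 -1.9 -1.3] Mz 0.02
12.56 yaw 113.0 cmd [ 491.06 -177.88  137.5 ] act [ 491.04 -177.81  137.48] F [ 0.2 -2.2 -0.4] Mz -0.05
12.81 yaw 113.0 cmd [ 491.07 -177.99  136.5 ] act [ 491.07 -177.9   136.43] F [ 0.7 -1.1 -0.6] Mz 0.04
13.06 yaw 113.0 cmd [ 491.1  -178.04  135.5 ] act [ 491.01 -177.97  135.36] F [-1.  -0.7 -0.7] Mz 0.03
13.31 yaw 113.0 cmd [ 491.05 -178.08  134.5 ] act [ 490.89 -177.95  134.28] F [-0.6 -0.6 -0.9] Mz 0.02
13.56 yaw 113.0 cmd [ 491.05 -178.08  133.5 ] act [ 490.92 -177.99  133.34] F [ 0.4 -0.2 -1.4] Mz -0.03
13.81 yaw 113.0 cmd [ 491.05 -178.08  132.5 ] act [ 490.94 -178.02  132.36] F [-0.1 -0.2 -0.5] Mz 0.03
14.06 yaw 113.0 cmd [ 491.05 -178.08  131.5 ] act [ 490.94 -178.06  131.37] F [-0.3 -0.3 -0.7] Mz 0.02
14.31 yaw 113.0 cmd [ 491.05 -178.08  130.5 ] act [ 490.96 -178.08  130.38] F [-0.8 -0.3 -1.1] Mz 0.02
14.56 yaw 113.0 cmd [ 491.01 -178.09  129.5 ] act [ 490.95 -178.07  129.39] F [-1.4 -0.2 -0.6] Mz -0.02
14.81 yaw 113.0 cmd [ 490.95 -178.11  128.5 ] act [ 490.91 -178.11 
[... 261 characters left out ...]
d [ 490.86 -178.15  125.5 ] act [ 490.84 -178.14  125.39] F [ 0.  -0.3 -0.7] Mz 0.06
15.81 yaw 113.0 cmd [ 490.86 -178.15  124.5 ] act [ 490.81 -178.13  124.38] F [-1.6 -1.4 -0.8] Mz 0.03
16.06 yaw 113.0 cmd [ 490.78 -178.22  123.5 ] act [ 490.8 -178.2  123.4] F [-1.  -0.9 -0.9] Mz 0.01
16.31 yaw 113.0 cmd [ 490.73 -178.26  122.5 ] act [ 490.76 -178.21  122.39] F [-0.6  0.1 -0.6] Mz 0.02
16.56 yaw 113.0 cmd [ 490.73 -178.26  121.5 ] act [ 490.74 -178.24  121.4 ] F [-0.1  0.1 -1.2] Mz 0.01
16.81 yaw 113.0 cmd [ 490.73 -178.26  120.5 ] act [ 490.77 -178.22  120.43] F [ 0.4 -0.3 -1.1] Mz 0.02
17.06 yaw 113.0 cmd [ 490.73 -178.26  119.8 ] act [ 490.84 -178.29  120.07] F [-0.7 -0.2  0.7] Mz -0.01
```

It meshed straight away at the angle I measured, and the shoulder contact came at the expected height (TCP 120 mm). A gentle rock under light pressure will confirm it's seated before I release.

```bash
python3 - <<'E'
from ins import *
from cell import cams
p,yaw,f0=json.load(open("ins.json"));I=Ins(p,yaw,f0)
for _ in range(8):
    I.p[2]-=.0004;I.go();I.log();I.comply()
    if I.f[2]>2.5: break
for a in(4,8,4,0,-4,-8,-4,0):
    I.yaw=yaw+a;I.go();I.log();I.comply()
    if I.f[2]<1.5: I.p[2]-=.0004
    elif I.f[2]>5: I.p[2]+=.0004
I.save()
manip.dwell(.2);manip.set_gripper(.034);manip.dwell(.3)
s=manip.state();print(s["gripper_width"],s["tool_pos"],s["contact_force"]-I.f0)
manip.set_gripper(.06)
manip.move_linear([I.p[0],I.p[1],.20],rate=.1)
manip.move_pose([.42,.1,.30],down(145))
s=manip.state();print(s["clock"],s["contact_force"])
for n in("top","side"):
    c=cams.capture(n);np.savez(n+"2.npz",**c);cv2.imwrite(f"pics/{n}2.png",c["image"])
    W=cloud(c);im=c["image"];h=cv2.cvtColor(im,cv2.COLOR_BGR2HSV)
    u,v=proj(c,[.491,-.178,.11]).astype(int);m=np.zeros(im.shape[:2],bool);m[v-26:v+27,u-26:u+27]=1
    o=m&(h[...,0]<16)&(h[...,1]>150)&(W[...,2]>.05)&(c["z_map"]>0);b=m&(h[...,0]>100)&(h[...,0]<130)&(h[...,1]>130)
    P=W[b&(W[...,2]>.1)&(W[...,2]<.13)]
    print(n,"orange z",np.percentile(W[o][:,2],[50,90]) if o.any() else 0,"disc",len(P))
    if len(P)>20:
        A=np.c_[P[:,:2]-P[:,:2].mean(0),np.ones(len(P))];print(" plane tilt/height",np.linalg.lstsq(A,P[:,2],rcond=None)[0],P.mean(0))
    cv2.imwrite(f"pics/c2{n}.png",cv2.resize(im[v-50:v+50,u-50:u+50],(400,400),interpolation=cv2.INTER_CUBIC))
cv2.imwrite("pics/c2.png",np.hstack([cv2.imread("pics/c2top.png"),cv2.imread("pics/c2side.png")]))
E
```

```text
17.31 yaw 113.0 cmd [ 490.73 -178.26  118.7 ] act [ 490.9  -178.32  119.15] F [-2.5  0.4  5.4] Mz -0.04
17.56 yaw 117.0 cmd [ 490.61 -178.24  118.7 ] act [ 490.72 -178.45  119.  ] F [-1.7  0.7  5.4] Mz -0.05
17.81 yaw 121.0 cmd [ 490.53 -178.21  119.1 ] act [ 490.64 -178.47  119.24] F [-2.9 -0.8  5. ] Mz -0.02
18.06 yaw 117.0 cmd [ 490.38 -178.25  119.5 ] act [ 490.69 -178.35  119.57] F [-0.6 -0.9  4.8] Mz -0.04
18.31 yaw 113.0 cmd [ 490.35 -178.3   119.5 ] act [ 490.57 -178.68  119.62] F [-1.  -2.   4.4] Mz 0.02
18.56 yaw 109.0 cmd [ 490.29 -178.4   119.5 ] act [ 490.48 -178.74  119.62] F [-0.8 -2.8  3.4] Mz 0.09
18.81 yaw 105.0 cmd [ 490.25 -178.53  119.5 ] act [ 490.44 -178.75  119.61] F [-0.3 -2.2  4.2] Mz 0.06
19.06 yaw 109.0 cmd [ 490.24 -178.64  119.5 ] act [ 490.55 -178.33  119.6 ] F [ 0.6 -1.5  4.7] Mz 0.04
19.31 yaw 113.0 cmd [ 490.27 -178.72  119.5 ] act [ 490.46 -178.57  119.56] F [ 0.5 -1.   4.3] Mz 0.02
0.03411287770360572 [ 0.490209   -0.17870192  0.1194587 ] [-0.47356217  0.13883651  1.90615656]
22.875 [0.39593341 0.11412244 0.3642116 ]
top orange z [0.14309311 0.14466337] disc 1155
 plane tilt/height [ 0.00199906 -0.00231154  0.11339203] [ 0.48931913 -0.1770083   0.11339203]
side orange z [0.14221465 0.1450877 ] disc 176
 plane tilt/height [0.00282361 0.00082963 0.11293324] [ 0.51614438 -0.17586324  0.11293324]
```

View pics/c2.png

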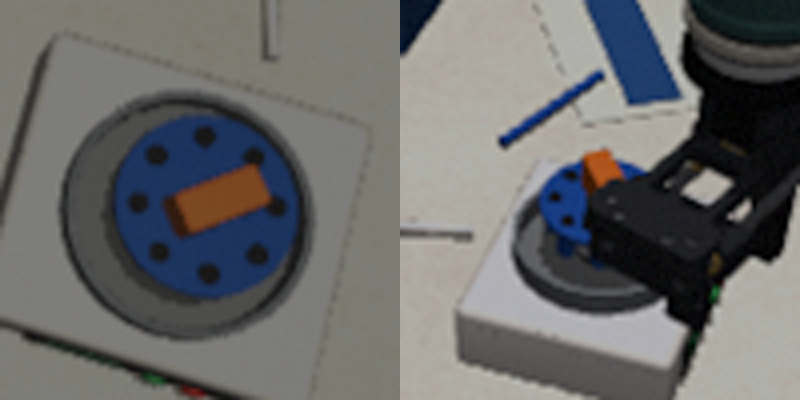

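In the crop the blue rotor sits level in the bowl, centred at about crop (207,205), with the gripper well clear. The disc top is at 113 mm (114 expected), the grip top at 144 mm, and the tilt is under 0.2°. Handing in.

```bash
python3 -c "
from cell import order
print(order.close_job())"
```

```text
the job is handed in; nothing more can be done
None
```

The job is handed in: the blue rotor is meshed, level and fully home on the shaft's shoulder, and released. Pushes on the shaft read about 5 N at most, and it took about 23 s.

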